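# Put a half-serviced lens away at the watch and camera repairer's bench

## Robot

A 6-joint arm with a two-finger parallel gripper is mounted at the origin on the work surface. World frame = base frame: x ahead of the robot, y to its left, z up, the work surface at z = 0. Lengths are in mm, angles in rad, forces in N, time in s.
With the tool pointing down it reaches from about 300 to 775 mm from the base axis. Payload 14.6 kg.
Tool frame: the origin (TCP) lies on the centre line of the jaws, within the pads' length; the fingertips stand 19 mm ahead of it and the grasp point (between the pads) is the TCP (bot.tip_reach is the distance from the TCP to the fingertips, in mm); y points along the fingers, x is the direction in which the jaws open and shut, and the axes are right-handed (so a half turn about y gives the same grasp; the last joint's range is limited). The gripper opens to 85 mm and grips with 20 to 120 N. Pads are 22 mm wide; open, the fingers measure 114 mm over their backs; the gripper's body (76 mm by 85 mm) begins 54 mm behind the grasp point. The pads swing forward as they close: fully open they stand 13 mm farther back than shut.
Start: joints at [1.077, 0.3, 1.521, -0, 1.321, -0.067], TCP at [227.674, 500.654, 250.281] pointing down, gripper open.
Joint ranges: [-3.03, 3.03], [-0.79, 2.21], [0.23, 2.52], [-1.04, 4.18], [0, 3.07], [-2.55, 2.55]. Speed limits (rad/s): [2.22, 2.22, 2.57, 3.14, 3.14, 3.14].

## Interface

Orientations are given as a unit quaternion [w, x, y, z].
In Python, from rig import bot gives the robot as it stands. Calls block until the motion is done:
- bot.move_to(position, orientation): joint-space move of the TCP to a pose.
- bot.servo_line(position, attitude=None, speed=150, until_force=None): straight line of the TCP; attitude=None keeps the orientation; speed is the mean speed in mm/s. With until_force (N) it stops when the force on the tool has changed by that much, and returns True; else False.
- bot.move_joints(angles): joint-space move.
- bot.move_gripper(opening, grip_force=None): finger opening in mm; grip_force is the grip in N (None keeps the last); returns when the fingers have stopped.
- bot.dwell(seconds).
- bot.ik(position, orientation): joint angles nearest the present ones, or None.
- bot.read_state(): the state.
- bot.read_camera(name): name is "scene" or "top"; returns a dict with "image" (480x640x3 uint8, blue, green, red), "depth" (480x640 float32, mm along the optical axis (not along the pixel's ray), 0 where there is no reading), "fovy" (degrees; the focal length in pixels is half the picture's height over the tangent of half this angle, whatever the lens; pixels are square), "cx", "cy" (the principal point, pixels), "eye" and "attitude" of the camera in the world. Camera axes: x right, y down, z forward; pixel columns grow to the right and rows downward; lengths in mm; the calibration is good to about 2 mm. A picture is of the moment at which its call begins.
A pose or a line that the arm cannot do raises bot.MotionError and nothing moves.
- bot.finish_job(): hands the job in, once; it reports no verdict.
The state is a dict: "clock": time; "joint_positions": joint angles; "qvel": joint speeds; "effort": joint torques, N m; "ee_pos": TCP position; "tool_rot": TCP orientation; "ft_force": force on the tool from outside, world axes, zero at the start; "moment": the same for the moment, N m; "grip_width": finger opening in mm.
Only numpy, scipy, OpenCV 4.12 (cv2) and the standard library are available. Lean on these libraries where they do the work, as an engineer would, in place of code of your own. Each camera call takes 0.05 s, during which the arm holds its last target. There are 200 camera calls.

## Task

This half-serviced lens is being put away for the night. Take off its dust cover, run the lens's aperture ring once all the way round to its closed end so that the iris is seen to shut, then click it back to the test stop, with its long tick at the index line. Pack every lens part lying on the bench into the wooden job tray, standing upright on the tray's floor, and stand the dust cover back over the lens, leaving the jar, the oil bottle and the wristwatch where they are.

Things in the scene. Friction and masses are not known exactly. Their poses are not given: they have to be found in the camera images.
- aperture (a joint): Aperture ring, turning round the fixed vertical lens barrel, rad. 0: wide-open end stop; 2.1: closed end stop (both firm); grows anticlockwise seen from above. Sprung click stops every 0.3 rad (0, 0.3, .. 2.1); let go, it is drawn into the nearest. About 0.2 N m (6 N at the rim) carries it over a click. At 0.9 the long tick stands at the index line. Starts between 0 and 1.5
- aperture_grip (a point): Centre of the aperture ring, on its vertical axis, half-way up: a black knurled cylinder, diameter 66 mm, 22 mm tall (from 62 to 84 mm above the bench), gripped across its diameter from above at any yaw. On top of it is the fixed steel mount flange, diameter 44 mm, top at 94 mm; below it the fixed barrel, diameter 61 mm
- lens_foot (a point): Centre of the underside of the bench holder that clamps the lens, fixed to the bench: base plate diameter 90 mm, 12 mm thick; clamp of diameter 76 mm up to 34 mm above the bench; then the lens barrel
- long_tick (a point): Middle of the long white tick (10 mm long, 3 mm wide, radial) on the flat top face of the aperture ring, 27.5 mm from its axis; the other stops have short thin ticks
- index (a point): The index line on the rim of the fixed dark steel flange (radial, on its top and its side), 22 mm from the ring's axis
- cover_knob (a point): Centre of the knob of the clear dust cover that stands on the bench over the lens at the start. Knob: black upright cylinder, diameter 28 mm, 28 mm tall, this point 122 mm above the cover's rim. Cover: clear plastic cylinder, outside diameter 106 mm, 108 mm tall without the knob, inside diameter 99 mm (the base plate has 90), inner height 104 mm. It lifts straight off; clear bench for it lies some 0.18 m right (-y) of the lens, at x 0.45
- job_tray: Open wooden job tray, fixed: 82 x 312 mm outside, long side along its own y (roughly the world's y); origin under its centre at bench level. Walls 6 mm thick, tops 28 mm above the bench; floor 6 mm above the bench; inside 70 mm (x) by 300 mm (y). The parts go in one row along y; with the five largest only some 25 mm of length is left over in all
- front_group_mid (a point): Front lens group: black upright cylinder with a glass face on top, diameter 60 mm, 50 mm tall; point at its centre, half-way up. May be absent (None), as any of the six parts; four or five are there. It and all the parts stand upright on the bench, z axis up
- rear_group_mid (a point): Rear lens group: brass upright cylinder, diameter 46 mm, 62 mm tall, small glass face on top; point at its centre, half-way up. May be absent
- helicoid_mid (a point): Focusing helicoid: open aluminium tube with threads round its outside, diameter 56 mm, wall 5 mm, 58 mm tall; point at its centre, half-way up. May be absent
- hood_mid (a point): Lens hood: open black tube, diameter 62 mm, wall 4 mm, 54 mm tall; point at its centre, half-way up. May be absent
- filter_case_mid (a point): Filter case: dark plastic box standing up, 60 mm (its x) by 40 mm (its y), 66 mm tall; point at its centre. May be absent
- shim_tin_mid (a point): Shim tin: bare metal box with a lid, 62 mm (its x) by 50 mm (its y), 52 mm tall (lid closed, does not come off); point at its centre. May be absent
- jar_mid (a point): Bystander: round white jar with a dark lid, diameter 88 mm, 56 mm tall; point at its centre. Not to be touched
- oil_mid (a point): Bystander: amber glass oil bottle, diameter 34 mm, 85 mm tall; point at its centre. Not to be touched
- watch_mid (a point): Bystander: steel wristwatch lying flat, some 175 mm long, 42 mm wide, 12 mm thick, long axis its x; point at its centre. Not to be touched
Mind the look-alikes: they are no part of the job. Leave any purple or turquoise look-alike of the part that bears rear_group_mid alone.

How it is judged (in metres and radians):
On the way, in this order (a step that is already met when the one before it is completed fails the run):
1. the aperture ring has been turned to its closed end (value of joint aperture above 2.02 rad), for 0.2 s.
2. the ring is back at the test stop, long tick at the index line (value of joint aperture between 0.82 and 0.98 rad), for 0.4 s.
At the end, for the whole second after the job is handed in: The aperture ring stands in the test stop (0.9 rad, within 0.08) and every lens part that was present stands upright (within 0.1 rad) inside the job tray, on its floor (within 4 mm). The dust cover stands on the bench over the lens (centred within 10 mm, upright) (all of step 2 and horizontal distance between cover_knob and lens_foot below 0.01 m and height (world z) of cover_knob below 0.126 m and angle between cover_knob's own z axis and vertical below 0.05 rad and x of front_group_mid in the frame of job_tray between -0.02 and 0.02 m and y of front_group_mid in the frame of job_tray between -0.123 and 0.123 m and z of front_group_mid in the frame of job_tray between 0.027 and 0.035 m and angle between each of front_group_mid, rear_group_mid, helicoid_mid, hood_mid, filter_case_mid, shim_tin_mid's own z axis and vertical below 0.1 rad and x of rear_group_mid in the frame of job_tray between -0.02 and 0.02 m and y of rear_group_mid in the frame of job_tray between -0.13 and 0.13 m and z of rear_group_mid in the frame of job_tray between 0.033 and 0.041 m and x of helicoid_mid in the frame of job_tray between -0.02 and 0.02 m and y of helicoid_mid in the frame of job_tray between -0.125 and 0.125 m and z of helicoid_mid in the frame of job_tray between 0.031 and 0.039 m and x of hood_mid in the frame of job_tray between -0.02 and 0.02 m and y of hood_mid in the frame of job_tray between -0.122 and 0.122 m and z of hood_mid in the frame of job_tray between 0.029 and 0.037 m and x of filter_case_mid in the frame of job_tray between -0.02 and 0.02 m and y of filter_case_mid in the frame of job_tray between -0.133 and 0.133 m and z of filter_case_mid in the frame of job_tray between 0.035 and 0.043 m and x of shim_tin_mid in the frame of job_tray between -0.02 and 0.02 m and y of shim_tin_mid in the frame of job_tray between -0.128 and 0.128 m and z of shim_tin_mid in the frame of job_tray between 0.028 and 0.036 m); the robot touches nothing.
It fails at once if the jar is shifted by more than 25 mm (distance of jar_mid from where it was at the start of the episode above 0.025 m).
It fails at once if the oil bottle is shifted by more than 25 mm (distance of oil_mid from where it was at the start of the episode above 0.025 m).
It fails at once if the wristwatch is shifted by more than 25 mm (distance of watch_mid from where it was at the start of the episode above 0.025 m).
Of front_group, rear_group, helicoid, hood, filter_case, shim_tin only 4 to 5 are there at a start; the rules pass over those that are not, and their reading is None.
At some moment in a run one of front_group, helicoid, hood, shim_tin may be knocked a few centimetres aside while the robot is not near it.
It also fails if it takes over 208 s, if anything falls off the work surface, if the arm or the gripper's body presses on something with over 40 N, if the wrist force passes 120 N, or if a joint passes its speed limit or range.

## Working session

There is one attempt and no reset: what is moved stays moved. The work goes in short steps, each a Python script; the robot and the scene stay as the last script left them, time stands still between calls to the robot, and variables do not carry over. Pictures are saved under pics/ and viewed, about 12 in all and at most 16, crops included, and the job is handed in when it is done.

```bash
ls; mkdir -p pics; cat > h.py <<'E'
import numpy as np, cv2
from rig import bot
from scipy.spatial.transform import Rotation as R
def rot(c):
    q=c["attitude"]; return R.from_quat([q[1],q[2],q[3],q[0]]).as_matrix()
def foc(c): return 240/np.tan(np.radians(c["fovy"])/2)
def ray(c,u,v,z):
    d=rot(c)@np.array([(u-c["cx"])/foc(c),(v-c["cy"])/foc(c),1]); e=np.array(c["eye"]); return e+d*(z-e[2])/d[2]
def proj(c,p):
    q=rot(c).T@(np.array(p,float)-c["eye"]); return q[:2]/q[2]*foc(c)+[c["cx"],c["cy"]]
def cloud(c):
    v,u=np.mgrid[:480,:640]; D=c["depth"].astype(float)
    P=np.stack([(u-c["cx"])/foc(c)*D,(v-c["cy"])/foc(c)*D,D],-1)@rot(c).T+c["eye"]; P[D==0]=np.nan; return P
E
python3 - <<'E'
from h import *
for n in("top","scene"):
    c=bot.read_camera(n); cv2.imwrite(f"pics/{n}0.png",c["image"]); np.savez(f"{n}0.npz",**c)
    print(n,c["fovy"],c["cx"],c["cy"],c["eye"],c["attitude"])
print(bot.read_state())
E
```

```text
pics
top 45.0239279898654 326.1176864794573 234.05384150829616 [ 352.74391223   -6.59243312 1474.77925687] [ 0.07005908 -0.70340834  0.70521087 -0.0546448 ]
scene 46.83250852596535 321.54137376168717 233.3413245432721 [1193.9144082   -95.73099302 1024.7332176 ] [-0.22060255  0.71316164  0.63778725 -0.1896376 ]
{'clock': 0.1, 'joint_positions': array([ 1.07739302e+00,  3.00400269e-01,  1.52151857e+00,  1.63422170e-05,
        1.32068737e+00, -6.65632488e-02]), 'qvel': array([-1.14629616e-05, -1.61578988e-03, -4.47122372e-04, -2.71294065e-03,
       -7.07203825e-04,  1.03311217e-03]), 'effort': array([ 9.04901262e-04, -5.44384539e+01, -3.62368155e+01, -8.90583760e-05,
        3.09282121e-03, -7.22218556e-05]), 'ee_pos': array([227.59041039, 500.49697602, 249.78660071]), 'tool_rot': array([-0.59439001,  0.59472721,  0.38243684, -0.38306935]), 'ft_force': array([-0.8429318 , -0.29493841, -0.12263454]), 'moment': array([-0.01549018,  0.03028444, -0.01477715]), 'grip_width': 85.41331835671538}
```

View pics/top0.png

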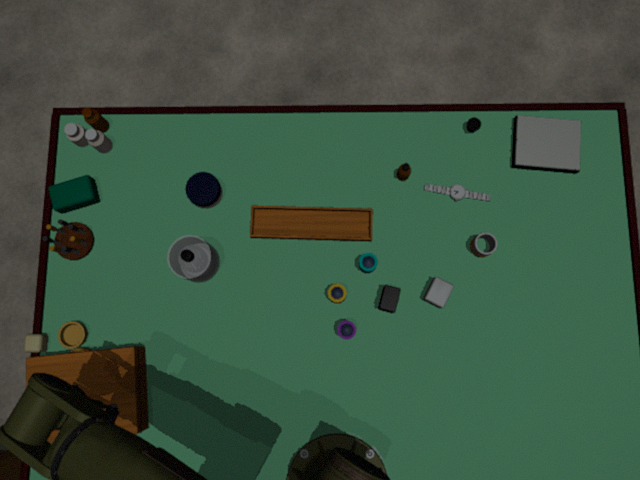

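View pics/scene0.png

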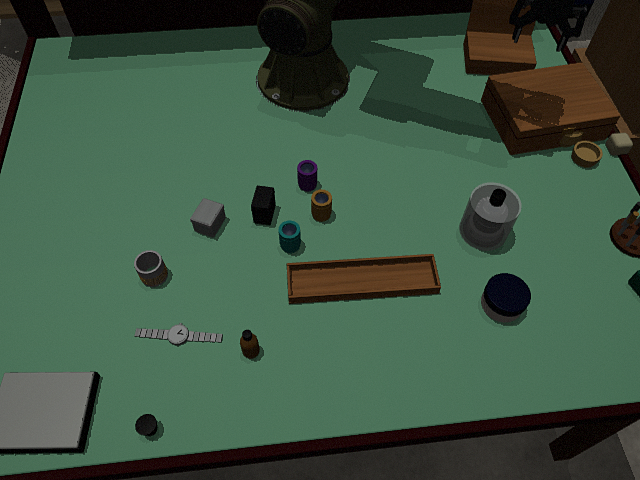

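The top view shows the lens under its cover at (190,258), knob at (187,256), and the tray at (311,223). Candidate parts:
- Rear group: brass (337,293). The look-alikes are turquoise (368,262) and purple (346,329).
- Filter case: black box (389,298).
- Shim tin: grey box (438,291).
- Helicoid: tube (484,244).
- Not parts: small black object (473,125) and tan ring (73,334).
- Bystanders: jar (204,189), oil bottle (404,172), watch (457,192).

Next I'll measure these from the depth images.

```bash
python3 - <<'E'
from h import *
for n in("top","scene"):
    c=dict(np.load(n+"0.npz")); c={k:(v if v.ndim else v.item()) for k,v in c.items()}
    P=cloud(c); m=(P[...,2]>12).astype(np.uint8)
    k,l,s,ce=cv2.connectedComponentsWithStats(m)
    print(n)
    for i in range(1,k):
        if s[i,4]<25 or s[i,4]>6000: continue
        Q=P[l==i]; zt=np.percentile(Q[:,2],95); T=Q[Q[:,2]>zt-6]
        r=cv2.minAreaRect(T[:,:2].astype(np.float32))
        print(ce[i].round(),s[i,4],"zt",zt.round(1),"med",np.median(T[:,:2],0).round(1),"rect",np.round(r[0],1),np.round(r[1],1),round(r[2],1), c["image"][l==i].mean(0).round())
c=dict(np.load("top0.npz"));
im=c["image"]; 
a=cv2.resize(im[225:345,310:510],(800,480),interpolation=cv2.INTER_CUBIC); a=np.clip(a*1.6,0,255).astype(np.uint8);cv2.imwrite("pics/crop1.png",a)
E
```

```text
top
[ 90. 132.] 1178 zt 98.3 med [909.6 625.4] rect [885.8 622.7] [79.8 26.8] 13.2 [50. 57. 62.]
[547. 144.] 3509 zt 35.2 med [ 846.9 -547.8] rect [ 845.8 -548.4] [165. 141.] 84.6 [87. 90. 88.]
[474. 125.] 163 zt 39.0 med [ 897.7 -359.7] rect [ 898.7 -359.5] [34.4 33.6] 65.7 [11. 13. 10.]
[404. 172.] 192 zt 86.5 med [ 770.3 -174.7] rect [ 770.8 -174.7] [15.5 15.8] 38.8 [11. 23. 29.]
[204. 190.] 1025 zt 60.8 med [723.8 338.1] rect [724.7 337.1] [85.6 83.4] 17.5 [24. 13. 10.]
[ 74. 194.] 1370 zt 54.6 med [717.5 680.2] rect [717.7 676.7] [ 68.8 108.1] 17.3 [30. 44.  1.]
[457. 192.] 34 zt 18.1 med [ 722.2 -313.2] rect [ 722.7 -315.2] [26.  15.3] 78.9 [103. 102. 100.]
[310. 223.] 990 zt 32.7 med [645.6  63.4] rect [640.5  63. ] [310.7  83.5] 88.0 [17. 42. 66.]
[ 69. 240.] 960 zt 91.2 med [593.4 678.1] rect [599.8 678.5] [80.9 77.2] 89.7 [15. 26. 37.]
[484. 245.] 346 zt 61.2 med [ 579.2 -372. ] rect [ 580.3 -369.8] [54.5 53.4] 86.8 [54. 58. 57.]
[193. 259.] 1872 zt 132.9 med [543.2 350. ] rect [542.6 350.5] [26.7 26.5] 86.4 [66. 67. 63.]
[368. 263.] 312 zt 66.2 med [534.9 -78.8] rect [534.
[... 1406 characters left out ...]
.3] [44.2 46. ] 84.6 [47. 47. 15.]
[150. 267.] 789 zt 60.1 med [ 584.1 -368.5] rect [ 582.5 -368.7] [57.6 54. ] 7.8 [45. 48. 51.]
[364. 277.] 2012 zt 31.1 med [652.2  61.9] rect [644.1  63.9] [312.1  84.9] 88.2 [17. 33. 53.]
[636. 281.] 149 zt 45.9 med [711.3 620.5] rect [710.5 620.9] [ 6.3 19.6] 69.1 [12. 18.  3.]
[506. 297.] 1788 zt 59.5 med [730.3 338.5] rect [727.9 339. ] [85.9 87.6] 58.3 [21. 11. 10.]
[177. 334.] 184 zt 16.0 med [ 725.6 -313.4] rect [ 725.7 -314.4] [38.5 37.4] 77.9 [118. 119. 117.]
[249. 344.] 407 zt 86.6 med [ 774.3 -174.2] rect [ 773.1 -174.4] [16.7 16.1] 21.1 [10. 20. 30.]
[146. 425.] 391 zt 38.1 med [ 900.7 -359.6] rect [ 900.3 -359.5] [36.7 35.9] 17.5 [17. 18. 18.]
```

View pics/crop1.png

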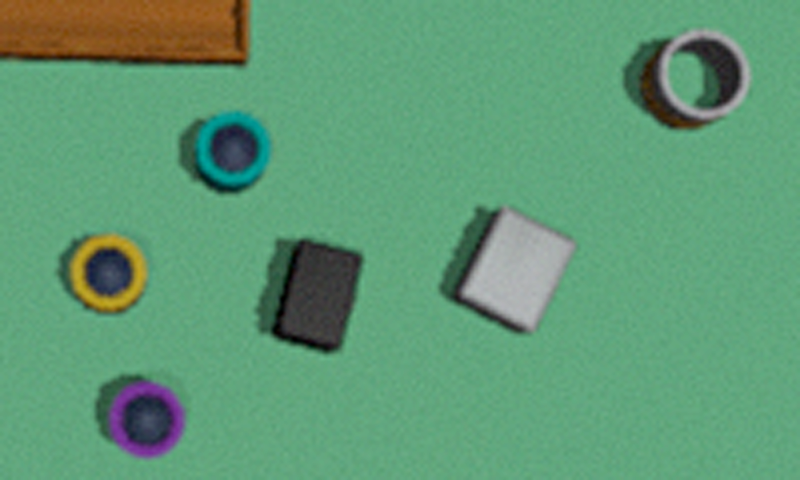

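The crop shows the brass rear group at (108,273), filter case at (317,297), shim tin at (517,270) and helicoid at (704,76). So four parts are present, with no hood or front group. I'll start with the cover.

```bash
cat >> h.py <<'E'
def q(yaw):
    c,s=np.cos(yaw),np.sin(yaw); m=np.array([[c,0,-s],[s,0,c],[0,-1,0]]); x=R.from_matrix(m).as_quat(); return [x[3],x[0],x[1],x[2]]
def qb(p,yaw):
    "the half-turn variant with the last joint nearest zero"
    o=[(abs(j[5]),k) for k in(yaw,yaw+np.pi) if (j:=bot.ik(p,q(k))) is not None]
    return q(min(o)[1])
def over(p,yaw,z): bot.move_to([p[0],p[1],z],qb([p[0],p[1],z],yaw))
def tops():
    "components in both cameras: list of (zt, centre, size, angle, colour)"
    out={}
    for n in("top","scene"):
        c=bot.read_camera(n); P=cloud(c); k,l,s,ce=cv2.connectedComponentsWithStats((P[...,2]>12).astype(np.uint8)); o=[]
        for i in range(1,k):
            if not 25<s[i,4]<6000: continue
            Q=P[l==i]; zt=np.percentile(Q[:,2],95); T=Q[Q[:,2]>zt-6]; r=cv2.minAreaRect(T[:,:2].astype(np.float32))
            o.append((zt,np.array(r[0]),r[1],r[2]))
        out[n]=o
    return out
def find(p,t=None,rad=60):
    "mean over the cameras of the component nearest p"
    t=t or tops(); L=[]
    for n,o in t.items():
        b=min(o,key=lambda a:np.hypot(*(a[1]-p)))
        if np.hypot(*(b[1]-p))<rad: L.append(b); print(n,b[0].round(1),b[1].round(1),np.round(b[2],1),round(b[3],1))
    return np.mean([b[1] for b in L],0)
def st():
    s=bot.read_state(); print("t %.1f"%s["clock"],"p",s["ee_pos"].round(1),"g %.1f"%s["grip_width"],"F",s["ft_force"].round(1),"M",s["moment"].round(2),"j",s["joint_positions"].round(2)); return s
E
python3 - <<'E'
from h import *
C=(545.2,350.3)
bot.move_gripper(55,30)
over(C,0,230); st()
bot.servo_line([*C,134]); bot.move_gripper(20,40); s=st()
bot.servo_line([*C,260],speed=120); st()
bot.move_to([450,160,260],bot.read_state()["tool_rot"]); 
print(bot.servo_line([450,160,132],speed=80,until_force=8)); st()
bot.move_gripper(60); bot.servo_line([450,160,220]); st()
over((400,-150),0,300)
find((450,160)); 
for n in("top","scene"):
    c=bot.read_camera(n); u,v=proj(c,[545,350,84]).astype(int); a=c["image"][v-35:v+35,u-45:u+45]; np.savez(n+"1.npz",**c)
    cv2.imwrite(f"pics/lens_{n}.png",np.clip(cv2.resize(a,None,fx=8,fy=8,interpolation=cv2.INTER_CUBIC)*1.8,0,255)); print(n,u-45,v-35)
E
```

```text
t 1.8 p [544.4 351.2 230.2] g 55.4 F [-0.3 -0.3 -0.9] M [-0.    0.02 -0.03] j [0.52 0.54 1.24 0.   1.37 0.51]
t 3.0 p [545.4 350.6 135.1] g 26.4 F [-3.3  0.3  7.2] M [-0.01  0.42 -0.  ] j [0.51 0.62 1.33 0.   1.19 0.51]
t 4.2 p [545.  350.2 259. ] g 26.8 F [ 0.4  0.2 -1.5] M [-0.03  0.03 -0.03] j [ 0.51  0.52  1.2  -0.    1.43  0.51]
True
t 6.5 p [449.8 160.  135.2] g 26.4 F [-3.8  0.3  6.6] M [-0.1   0.48  0.03] j [ 0.27  0.28  1.84 -0.    1.02  0.27]
t 7.6 p [449.7 159.9 219.2] g 60.2 F [ 0.9 -0.3 -0.6] M [ 0.01 -0.02  0.01] j [ 0.27  0.17  1.76 -0.    1.22  0.27]
top 134.2 [448.1 160.7] [26.1 25.9] 89.1
scene 128.0 [450.7 161.5] [26.8 28.4] 79.4
top 147 222
scene 445 173[ WARN:0@21.010] global loadsave.cpp:1063 imwrite_ Unsupported depth image for selected encoder is fallbacked to CV_8U.
```

View images.

```bash
python3 -c "
import cv2,numpy as np
a=cv2.imread('pics/lens_top.png');b=cv2.imread('pics/lens_scene.png');c=np.vstack([a,b]);cv2.imwrite('pics/lens.png',cv2.resize(c,None,fx=.55,fy=.55,interpolation=cv2.INTER_AREA));print(c.shape)"
```

```text
(1120, 720, 3)
```

View pics/lens_top.png

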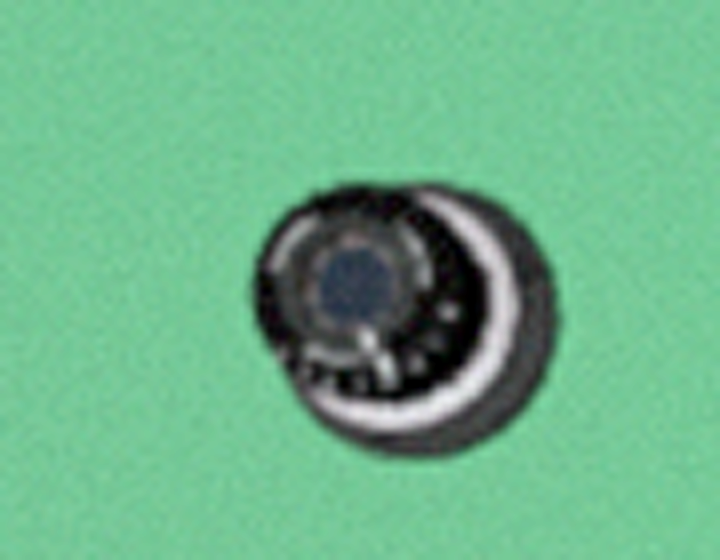

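View pics/lens_scene.png

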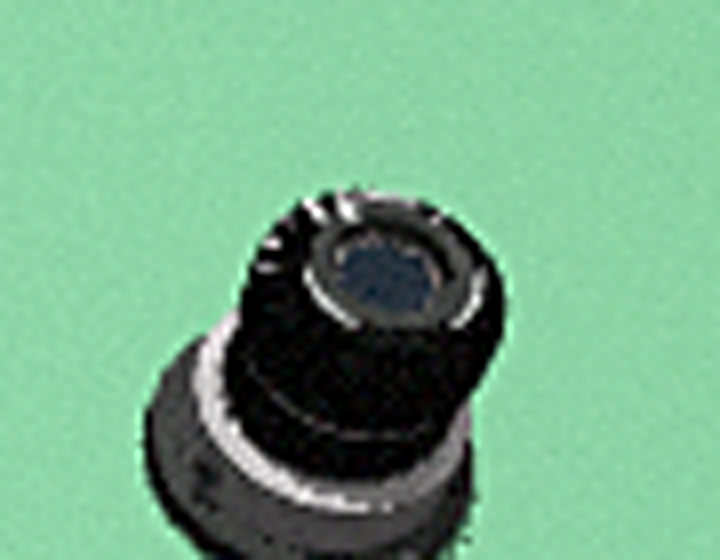

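```bash
cat >> h.py <<'E'
def load(f):
    c=dict(np.load(f)); return {k:(v if v.ndim else v.item()) for k,v in c.items()}
def lensc(c,zo=None):
    P=cloud(c); d=np.hypot(P[...,0]-545,P[...,1]-350); Z=P[...,2]
    o=[]
    zm=np.nanpercentile(Z[d<40],97)
    for lo,hi in((zm-5,zm+5),(zm-40,zm+8)):
        m=(d<60)&(Z>lo)&(Z<hi); e,r=cv2.minEnclosingCircle(P[m][:,:2].astype(np.float32)); o.append((np.round(e,1),round(r,1)))
    m=(d<80)&(Z>5)&(Z<18); x=P[m][:,:2]; o.append((x.min(0).round(1),x.max(0).round(1)))
    return zm,o
E
python3 - <<'E'
from h import *
for n in("top","scene"):
    c=load(n+"1.npz"); print(n,lensc(c))
c=load("top1.npz"); o=np.array([147,222])
px=lambda u,v:o+np.array([u,v])/8
for C in((543,350),(545,350.3)):
  i=ray(c,*px(367,335),94)[:2]-C; t=ray(c,*px(388,365),84)[:2]-C
  print(i,t,np.hypot(*i),np.hypot(*t),np.arctan2(i[1],i[0]),np.arctan2(t[1],t[0]))
E
```

```text
top (np.float64(96.85387326975776), [(array([538.7, 348.4]), 29.5), (array([543., 351.]), 33.7), (array([469.1, 274.9]), array([624.6, 429.4]))])
scene (np.float64(95.98763755187618), [(array([545.6, 351.9]), 25.1), (array([547.1, 351.1]), 34.2), (array([493.9, 272.4]), array([622.5, 427.4]))])
[-15.41391771  -4.81886326] [-23.33278262  -9.04382894] 16.149622355693495 25.024180041253175 -2.838588754564182 -2.7718198431984913
[-17.41391771  -5.11886326] [-25.33278262  -9.34382894] 18.15068293536017 27.001055804958995 -2.8556932902833148 -2.7882304703838057
```

The top crop shows the index at (367,335) and the long tick at (388,365), roughly aligned with it. So the ring is now near 0.9, and the end stop will confirm that. The lens centre is about (545,351). Next I'll grip the ring and turn it to the closed end.

```bash
python3 - <<'E'
from h import *
C=(545.0,351.0)
bot.move_gripper(85)
over(C,-0.5,180); st()
bot.servo_line([*C,75],speed=80,until_force=10); st()
bot.move_gripper(50,30); s=st()
j=np.array(s["joint_positions"]); j0=j[5]; print("j6 start",j0)
tg=j.copy()
while j0-tg[5]<2.3:
    tg[5]-=0.1; bot.move_joints(tg); s=bot.read_state(); print(round(j0-tg[5],2),round(j0-s["joint_positions"][5],3),s["moment"].round(2),s["ft_force"].round(1))
    if abs(s["moment"][2])>0.6: break
bot.dwell(0.4); s=st()
E
```

```text
t 11.4 p [545.5 350.2 180.4] g 85.0 F [0.  0.  0.3] M [-0.03  0.01 -0.02] j [ 0.51  0.58  1.29 -0.    1.27  1.02]
t 12.8 p [545.2 351.1  75.6] g 85.0 F [ 0.6 -0.8 -0.2] M [0.01 0.04 0.01] j [0.52 0.69 1.37 0.   1.08 1.02]
t 13.2 p [544.  351.9  76. ] g 65.0 F [-10.6   1.7  11.2] M [ 0.64  2.47 -0.02] j [0.52 0.69 1.37 0.   1.08 1.02]
j6 start 1.015669623097365
0.1 0.098 [-0.23  0.69 -0.14] [-1.8 -2.4  1.9]
0.2 0.196 [-0.49  0.76  0.12] [-2.9 -3.1  3. ]
0.3 0.295 [-0.69  0.84  0.09] [-2.6 -4.7  3.4]
0.4 0.395 [-0.73  0.79 -0.02] [-1.1 -4.7  3.2]
0.5 0.494 [-0.82  0.72  0.12] [-1.5 -5.   4.1]
0.6 0.593 [-0.87  0.67  0.13] [-0.7 -5.1  3.8]
0.7 0.693 [-0.97  0.58 -0.03] [ 0.4 -5.4  3.6]
0.8 0.792 [-1.05  0.41  0.04] [ 0.8 -5.3  2.8]
0.9 0.892 [-1.03  0.28  0.13] [ 1.1 -4.9  2.8]
1.0 0.992 [-1.13  0.14 -0.05] [ 2.  -6.6  3. ]
1.1 1.092 [-1.15 -0.    0.13] [ 3.  -5.   2.1]
1.2 1.192 [-1.06 -0.12  0.16] [ 3.  -3.6  1.5]
1.3 1.292 [-0.11 -0.23  0.05] [ 2.6 -1.   1.3]
1.4 1.394 [ 0.33 -0.31  0.14] [1.6 2.  0.1]
1.5 1.494 [ 0.54 -0.47  0.21] [2.6 3.1 0.1]
1.6 1.594 [ 0.7  -0.36  0.14] [ 2.4  4.1 -0.1]
1.7 1.693 [ 0.86 -0.25  0.09] [1.5 5.5 1.2]
1.8 1.793 [ 0.79 -0.1   0.11] [1.1 5.  1.4]
1.9 1.893 [ 0.73 -0.14  0.13] [0.9 5.2 0.9]
2.0 1.992 [ 0.86 -0.61  0.13] [ 4.2  4.9 -1.7]
2.1 2.092 [ 0.72 -0.14  0.12] [1.1 5.  1.4]
2.2 2.192 [ 0.79 -0.24  0.25] [1.2 4.9 1. ]
2.3 2.292 [ 0.79 -0.23  0.16] [1.5 4.1 0.8]
t 19.3 p [543.9 352.2  76. ] g 65.0 F [1.2 6.1 0.3] M [ 0.74 -0.17  0.15] j [ 0.52  0.69  1.37  0.    1.08 -1.28]
```

```bash
cat >> h.py <<'E'
def look(tag):
    L=[]
    for n in("top","scene"):
        c=bot.read_camera(n); u,v=proj(c,[545,350,84]).astype(int); np.savez(f"{n}_{tag}.npz",**c)
        L.append(np.clip(cv2.resize(c["image"][v-23:v+23,u-30:u+30],(480,368),interpolation=cv2.INTER_CUBIC)*1.8,0,255).astype(np.uint8)); print(n,u-30,v-23)
    cv2.imwrite(f"pics/{tag}.png",cv2.resize(np.hstack(L),(800,307)))
E
python3 - <<'E'
from h import *
bot.move_gripper(85); bot.servo_line([545,351,180],speed=150); over((450,-50),0,300); look("closed"); st()
E
```

```text
top 162 234
scene 460 185
t 22.2 p [450.3 -49.5 299.7] g 84.9 F [ 0.6 -0.5  0.2] M [ 0.01  0.01 -0.03] j [-0.19  0.04  1.71  0.    1.39 -0.19]
```

View pics/closed.png

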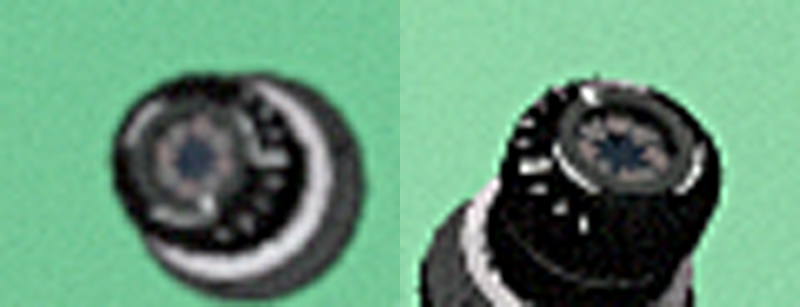

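The tick moved from pointing at the index to image right, at (270,158) in the top half. That is about +1.2 rad, and the iris blades have closed in. I'll compute the angle exactly.

```bash
cat >> h.py <<'E'
def ring(tag,C=dict(top=(543.,351.),scene=(547.1,351.1))):
    "bright blobs: angle and radius on the ring top (z 84) and flange (z 94), per camera"
    for n in C:
        c=load(f"{n}_{tag}.npz"); g=c["image"].max(2).astype(float)
        for z,r0,r1,lab in((84,25,31,"tick"),(94,18.5,22,"index")):
            th=np.arange(-np.pi,np.pi,.02); a=[]
            for t in th: a.append(np.mean([cv2.getRectSubPix(g.astype(np.float32),(1,1),tuple(map(float,proj(c,[C[n][0]+r*np.cos(t),C[n][1]+r*np.sin(t),z]))))[0,0] for r in np.linspace(r0,r1,6)]))
            a=np.array(a); pk=[i for i in range(len(a)) if a[i]==max(a.take(range(i-5,i+6),mode="wrap")) and a[i]>45]
            print(n,lab,[(round(th[i],2),int(a[i])) for i in sorted(pk,key=lambda i:-a[i])[:7]])
E
python3 - <<'E'
from h import *
import shutil
for n in("top","scene"): shutil.copy(n+"1.npz",n+"_start.npz")
print("start");ring("start");print("closed");ring("closed")
E
```

```text
start
top tick [(np.float64(-2.8), 71), (np.float64(0.84), 65), (np.float64(2.84), 50), (np.float64(-1.82), 48)]
top index [(np.float64(-2.8), 81), (np.float64(2.64), 63), (np.float64(-1.38), 62), (np.float64(-0.98), 62), (np.float64(2.98), 59)]
scene tick [(np.float64(-3.14), 116), (np.float64(-2.86), 95), (np.float64(1.64), 56), (np.float64(-2.28), 51), (np.float64(1.42), 51), (np.float64(-2.0), 47)]
scene index [(np.float64(-2.9), 117), (np.float64(-1.22), 92), (np.float64(-1.08), 85), (np.float64(-0.92), 82), (np.float64(-1.62), 75), (np.float64(-2.56), 50), (np.float64(0.78), 50)]
closed
top tick [(np.float64(-1.48), 74), (np.float64(0.84), 65), (np.float64(1.12), 60)]
top index [(np.float64(-2.82), 74), (np.float64(2.64), 62), (np.float64(-0.98), 61), (np.float64(-1.38), 60), (np.float64(3.06), 59)]
scene tick [(np.float64(-3.14), 115), (np.float64(-1.62), 92), (np.float64(-0.66), 62), (np.float64(1.64), 57), (np.float64(1.42), 53), (np.float64(-1.34), 53)]
scene index [(np.float64(-2.9), 116), (np.float64(-1.22), 92), (np.float64(-1.08), 87), (np.float64(-0.92), 82), (np.float64(-1.62), 74), (np.float64(0.96), 52), (np.float64(0.64), 51)]
```

The start angle was 0.9, with the tick at the index. The tick has now turned +1.24 to +1.32 rad, so the ring is at 2.1, the closed end. Next I'll turn it back by 1.2 with a firmer grip.

```bash
python3 - <<'E'
from h import *
C=(543.8,352.0)
over(C,0.7,180); st()
bot.servo_line([*C,75],speed=80,until_force=10)
bot.move_gripper(50,60); s=st()
j=np.array(s["joint_positions"]); 
for k in range(1,13):
    t=j.copy(); t[5]+=0.1*k; bot.move_joints(t); print(k,bot.read_state()["moment"].round(2)[2],end=" ")
bot.dwell(.5); st(); bot.move_gripper(85); bot.servo_line([*C,180]); over((450,-50),0,300); look("back"); st(); ring("back")
print("cover");find((450,160))
E
```

```text
t 23.8 p [544.4 351.  180.7] g 84.8 F [-0.8  0.2  0.2] M [-0.04  0.03  0.02] j [ 0.52  0.58  1.29 -0.    1.27 -0.18]
t 25.6 p [544.2 352.3  76. ] g 64.6 F [-0.5 -0.4  5.9] M [-0.03  0.07  0.03] j [ 0.52  0.69  1.37  0.    1.08 -0.18]
1 -0.06 2 -0.08 3 -0.09 4 0.03 5 -0.12 6 -0.06 7 0.02 8 -0.14 9 -0.1 10 0.02 11 -0.14 12 -0.05 t 29.1 p [544.2 352.3  76.1] g 64.1 F [-1.9 -2.5  3.5] M [-0.45  0.3   0.05] j [0.52 0.69 1.37 0.   1.08 1.02]
top 162 234
scene 460 185
t 31.9 p [450.2 -49.5 299.6] g 85.1 F [ 0.2 -0.1 -0.2] M [-0.05 -0.01  0.02] j [-0.19  0.04  1.71  0.    1.39 -0.19]
top tick [(np.float64(-2.8), 69), (np.float64(0.74), 64), (np.float64(1.18), 59), (np.float64(2.84), 49), (np.float64(-3.08), 45), (np.float64(2.52), 45)]
top index [(np.float64(-2.8), 79), (np.float64(2.64), 63), (np.float64(-1.4), 62), (np.float64(-1.0), 61), (np.float64(3.06), 58)]
scene tick [(np.float64(-3.14), 117), (np.float64(-2.86), 93), (np.float64(1.64), 56), (np.float64(1.42), 54)]
scene index [(np.float64(-2.9), 117), (np.float64(-1.22), 93), (np.float64(-1.08), 87), (np.float64(-0.92), 80), (np.float64(-1.62), 78), (np.float64(0.64), 52), (np.float64(-2.58), 51)]
cover
top 134.3 [448.  160.5] [25.4 26. ] 3.1
scene 126.4 [450.5 161.3] [26.3 28.2] 84.2
```

View pics/back.png

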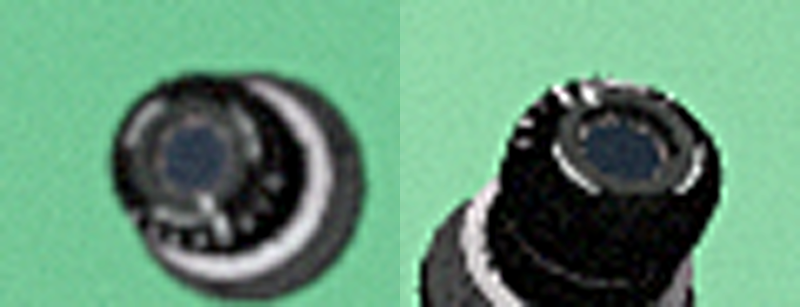

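The ring is back at the test stop: tick (222,228) and index (207,203) line up, and the numbers agree in both views. Now the cover goes back on.

```bash
python3 - <<'E'
from h import *
G=(449.8,160.7); C=(544.4,351.8)
bot.move_gripper(55); over(G,0,220); bot.servo_line([*G,137],speed=120); bot.move_gripper(20,40); st()
bot.servo_line([*G,270],speed=120); bot.move_to([*C,270],bot.read_state()["tool_rot"]); bot.dwell(.3); s=st()
bot.servo_line([*(2*np.array(C)-s["ee_pos"][:2]),270],speed=30)
print(bot.servo_line([*(2*np.array(C)-s["ee_pos"][:2]),134],speed=60,until_force=8)); st()
bot.move_gripper(60); bot.servo_line([*C,220]); over((350,-200),0,300); st()
t=tops(); print("cover"); find((545,350),t)
for p in((459,-2),(447,-130),(463,-252),(581,-369),(642,63)): print(p);print(find(p,t))
look("cov")
E
```

```text
t 34.5 p [450.  160.8 137.7] g 26.4 F [-2.1  0.2  5.8] M [-0.01  0.38 -0.01] j [0.27 0.27 1.84 0.   1.03 0.27]
t 37.0 p [544.5 351.1 270.6] g 26.4 F [-0.1  0.8 -2.3] M [-0.   -0.02 -0.04] j [0.52 0.51 1.18 0.   1.45 0.52]
True
t 39.2 p [544.2 352.7 137.9] g 26.6 F [-1.3 -1.   5.8] M [ 0.04  0.16 -0.01] j [0.52 0.62 1.33 0.   1.2  0.52]
t 42.5 p [ 350.4 -199.7  299.9] g 59.7 F [ 0.3  0.1 -0.3] M [-0.04  0.02 -0.06] j [-0.61 -0.08  1.82  0.    1.4  -0.61]
cover
top 133.5 [540.8 351.7] [27.4 26.7] 49.4
scene 127.9 [544.9 352.3] [27.3 29. ] 39.0
(459, -2)
top 66.4 [459.1  -2.1] [43.8 43.9] 89.8
scene 64.7 [461.6  -1.9] [43.8 46.1] 83.2
[460.33018494  -2.025177  ]
(447, -130)
top 70.7 [ 445.4 -130.2] [38.8 59.2] 73.8
scene 69.5 [ 448.9 -129.6] [41.4 62. ] 77.2
[ 447.16264343 -129.9070282 ]
(463, -252)
scene 55.3 [ 464.3 -251.8] [51.9 64. ] 62.1
[ 464.32452393 -251.76451111]
(581, -369)
top 61.6 [ 580.4 -369. ] [54.4 53. ] 71.0
scene 60.2 [ 583.4 -368. ] [56.5 54.4] 14.6
[ 581.8918457  -368.52996826]
(642, 63)
top 32.9 [640.9  62.9] [310.4  82.5] 88.1
scene 31.0 [644.3  63.5] [311.3  85.2] 88.3
[642.60079956  63.21738434]
top 162 234
scene 460 185
```

View pics/cov.png

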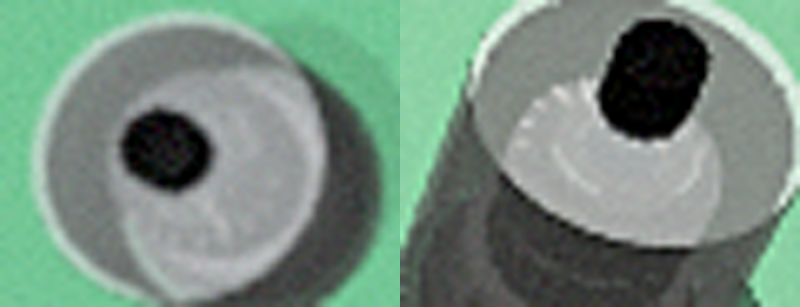

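The cover stands over the lens with the knob centred, at the same knob height as at the start. Now I'll pack, starting with the rear group and the filter case.

```bash
cat >> h.py <<'E'
T=np.array([642.6,63.2]); TY=-0.032
def pack(guess,yaw,slot,op=85):
    p=find(guess,rad=70); bot.move_gripper(op); over(p,yaw,150); bot.servo_line([*p,46],speed=120,until_force=12); bot.move_gripper(30,40); s=st()
    if s["grip_width"]<36: raise SystemExit("missed")
    bot.servo_line([*p,150],speed=150)
    d=T+slot*np.array([-np.sin(TY),np.cos(TY)]); z=[*d,150]; bot.move_to(z,qb(z,TY)); bot.dwell(.2)
    e=d-bot.read_state()["ee_pos"][:2]; d2=d+e; bot.servo_line([*d2,85],speed=120)
    print("contact",bot.servo_line([*d2,50],speed=40,until_force=8)); s=st()
    bot.move_gripper(min(85,s["grip_width"]+18)); bot.servo_line([*d2,150],speed=150)
E
python3 - <<'E'
from h import *
pack((460,-2),1.2,105,68)
over((350,-200),0,250)
pack((447,-130),-0.24,41)
over((350,-200),0,250); st()
c=bot.read_camera("scene"); np.savez("s2.npz",**c); cv2.imwrite("pics/s2.png",cv2.resize(c["image"][150:330,120:450],(800,436)))
E
```

```text
top 66.7 [459.1  -2.1] [43.8 43.8] 89.6
scene 64.9 [461.7  -2. ] [43.8 45.3] 83.1
t 45.4 p [460.8  -2.1  46.8] g 45.2 F [-2.9  0.4  6.8] M [ 0.05  0.28 -0.04] j [-0.08  0.4   1.94 -0.    0.8  -1.28]
contact True
t 49.3 p [645.6 168.6  52.7] g 44.8 F [-0.3  0.1  6. ] M [-0.06  0.52 -0.01] j [0.2  0.76 1.31 0.   1.07 0.23]
top 71.4 [ 445.2 -129.8] [39.7 58.8] 74.9
scene 69.4 [ 448.2 -129.3] [40.6 62.6] 74.4
t 54.6 p [ 447.  -129.7   46.7] g 59.7 F [-1.3  0.8  7. ] M [ 0.12  0.32 -0.06] j [-0.36  0.41  1.92 -0.    0.81 -0.12]
contact True
t 58.3 p [643.6 105.3  52.7] g 59.7 F [-1.3 -1.   5.2] M [-0.16  0.33 -0.01] j [ 0.11  0.73  1.36 -0.    1.05  0.14]
t 61.0 p [ 350.5 -199.8  249.9] g 77.8 F [-0.1 -0.3  0.1] M [-0.02 -0.01  0.05] j [-0.61 -0.03  1.9   0.    1.28 -0.61]
```

View pics/s2.png

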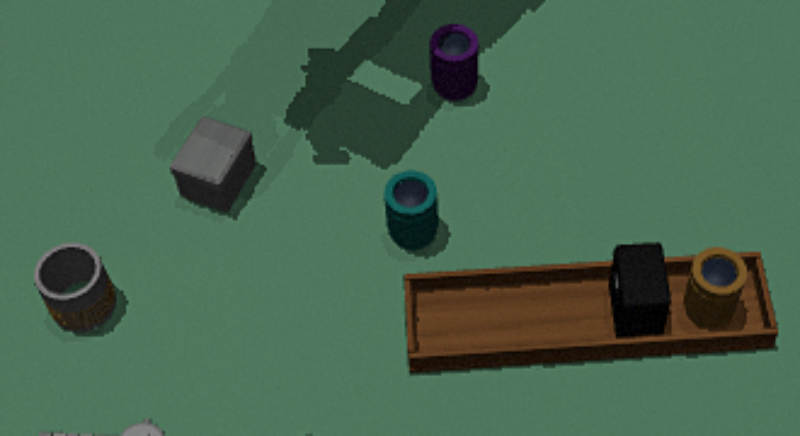

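Both parts stand on the tray floor, the filter case at (640,288) and the rear group at (717,287). Contact height was 6 mm above bench grasp height, as expected. Next are the tin and the helicoid.

```bash
python3 - <<'E'
from h import *
over((350,100),0,250)
t=tops(); b=[a for a in t["top"] if np.hypot(*(a[1]-[463,-252]))<70]; print(b)
w=b[0][2]; ang=b[0][3]+(90 if w[0]<w[1] else 0); yaw=np.radians((ang+90)%180-90); print("yaw",yaw)
pack(b[0][1],yaw,-26)
over((350,100),0,250)
pack((582,-368.5),0.3,-100)
over((350,-150),0,300); st()
t=tops(); print("cover"); find((545,350),t)
for p in((770,-174),(726,338),(724,-314)): print(p);find(p,t)
c=bot.read_camera("scene"); np.savez("s3.npz",**c); cv2.imwrite("pics/s3.png",cv2.resize(c["image"][140:380,120:560],(800,436)))
P=cloud(bot.read_camera("top"));cs,sn=np.cos(TY),np.sin(TY); d=P[...,:2]-T; X=d[...,0]*cs+d[...,1]*sn; Y=-d[...,0]*sn+d[...,1]*cs
m=(abs(X)<60)&(abs(Y)<170)&(P[...,2]>45); k,l,s,ce=cv2.connectedComponentsWithStats(m.astype(np.uint8))
for i in range(1,k):
    if s[i,4]>40:
        z=P[...,2][l==i]; zt=np.percentile(z,95); mm=(l==i)&(P[...,2]>zt-6); print("tray part z",zt.round(1),"x",X[mm].min().round(1),X[mm].max().round(1),"y",Y[mm].min().round(1),Y[mm].max().round(1))
E
```

```text
[(np.float64(56.804400102550694), array([ 461.32717896, -251.24639893]), (50.74827194213867, 62.64754867553711), 64.21119689941406)]
yaw -0.450099524253747
top 57.1 [ 461.2 -252.1] [49.8 62.1] 62.2
scene 55.4 [ 465.  -251.8] [52.5 63.3] 61.5
t 65.5 p [ 463.5 -252.2   46.9] g 61.3 F [-1.5  0.3  5.3] M [ 0.17  0.28 -0.02] j [-0.57  0.51  1.75  0.    0.87 -0.12]
contact True
t 69.2 p [641.6  38.3  52.8] g 61.5 F [0.2 0.7 5.1] M [-0.09 -0.13 -0.06] j [ 0.    0.71  1.39 -0.    1.04  0.03]
top 61.7 [ 580.2 -369.2] [54.2 53.2] 60.8
scene 60.1 [ 583.2 -368.6] [56.2 54.5] 36.7
t 75.2 p [ 582.1 -369.1   46.9] g 54.0 F [-0.2  0.6  5.6] M [0.07 0.15 0.03] j [-0.62  0.81  1.23  0.    1.1  -0.92]
contact True
t 79.0 p [639.1 -35.7  52.8] g 54.1 F [-2.5  1.3  6.3] M [0.03 0.46 0.03] j [-0.11  0.71  1.4  -0.    1.03 -0.08]
t 81.4 p [ 350.5 -150.   299.7] g 72.5 F [-0.5 -0.5 -0.2] M [0.06 0.04 0.  ] j [-0.5  -0.13  1.87  0.    1.4  -0.5 ]
cover
top 133.4 [541.7 352.3] [27.4 26.8] 47.4
scene 127.8 [545.5 352.6] [26.6 28.5] 9.7
(770, -174)
top 87.0 [ 769.4 -174.9] [15.2 16.3] 6.9
scene 86.7 [ 773.9 -174.4] [16.7 16.5] 85.6
(726, 338)
top 60.9 [724.1 338.8] [85.4 85.8] 20.9
scene 59.5 [728.5 339.3] [85.7 86.4] 39.7
(724, -314)
top 17.6 [ 722.3 -315.2] [34.9 39.1] 66.0
scene 15.9 [ 726.6 -314. ] [39.1 38. ] 47.8
tray part z 76.6 x -32.5 28.4 y 21.0 60.7
tray part z 63.3 x -33.4 28.3 y -51.2 -1.0
tray part z 72.5 x -24.0 19.6 y 84.9 128.3
tray part z 68.3 x -28.9 25.6 y -125.9 -73.5
```

View pics/s3.png

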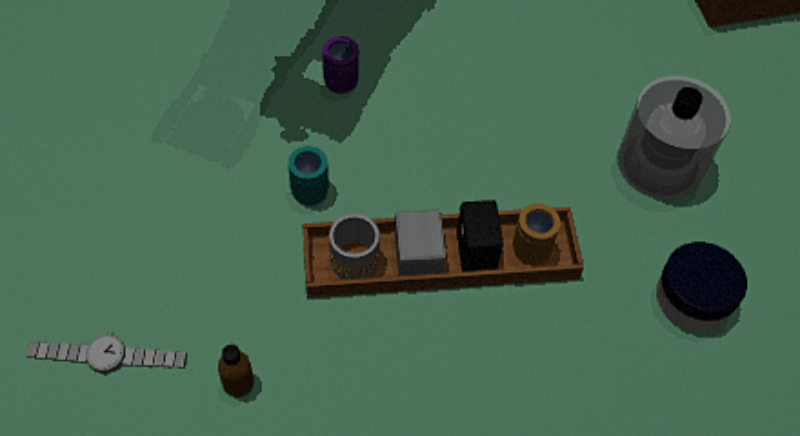

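All four parts stand upright on the tray floor: each top reads about 6 mm higher than it did on the bench. The cover is in place and the bystanders haven't moved. I'm handing in the job.

```bash
python3 -c "
from h import *
bot.finish_job(); st()"
```

```text
the job is handed in; nothing more can be done
the job is handed in; nothing more can be done
```

The job is done and handed in at about 81 s of the 208 s allowed; no verdict is reported.

- **Aperture ring:** I took the cover off and turned the ring to its closed end. The long tick moved about 1.24–1.32 rad from the index and the iris closed. The fingers slipped on the ring once it met the end stop. I then turned it back 1.2 rad to the test stop, where the tick lined up with the index in both cameras.
- **Cover:** It is back over the lens. The knob's height matches the start, and its centre is about 1 mm from my estimate of the lens centre. I did not re-measure the ring after the cover went on.
- **Parts:** Four were present, and all now stand upright in the tray in one row: helicoid, shim tin, filter case and rear group. No hood or front group was on the bench. Each top reads 5–7 mm higher than on the bench, which matches the 6 mm tray floor.
- **Bystanders and look-alikes:** The jar, oil bottle and watch are within about 2 mm of where they started. I left the purple and turquoise look-alikes alone.

The two cameras disagreed by about 4 mm in x throughout. I used their mean, which was within about 1 mm of the gripper's own position when I checked it against the cover.

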